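# Lay the bookend down on its tile and push it into the corner of the board for felting

### The job

The tile bookend standing on the cork board is ready for its felt feet: tip it over gently towards the end fence, easing it all the way down with the fingers so that it never drops, until it lies flat on its tile face on the cork. Then push it along the cork into the corner of the board, its top edge tight against the end fence and its long edge tight against the side fence, and take the hand away. Only push it and steady it with the fingers, never lifting it off the cork or forcing it, and leave the things standing around where they are.

Things in the scene. Friction and masses are not known exactly. Their poses are not given: they have to be found in the camera images.
- bookend: loose L-shaped wooden bookend, pale green tile on its front; about 0.55 kg. Origin: middle of the front lower edge (the toe). x out of the tile face, y along its width, z up its height. 130 mm wide (y -65 to 65). Upright: x -18 to 0, z 0 to 170 mm, its wooden back the plane x = -18. Base plate: 10 mm thick (z 0 to 10), from the toe back to x = -110. Laid down, x points down and z to the end fence
- bookend_top (a point): middle of the bookend's upper edge on the tile side, 170 mm up from the toe (bookend frame 0, 0, 170 mm). Centre of mass about 18 mm behind the tile face and 72 mm up: it overbalances at about 14 degrees and, let go, falls fast
- bookend_heel (a point): middle of the rear edge of the base plate's upper surface (bookend frame -110, 0, 10 mm). With an open gripper in the inner angle of the L, tilted back about 40 degrees, one finger can push the back 60 mm up while the other stays just over the base plate near the heel and takes the weight as the base swings up. Laid down, the plate stands upright, heel 110 mm above the cork
- corner_board: fixed plywood board, cork-faced, 380 mm (x) by 230 mm (y); origin under its middle, on the table; cork surface at z = 15 mm, it grips well. The bookend stands near its -x end, tile towards the end fence and within 6 degrees of square; its top comes down 25 to 75 mm short of the end fence, its long edge 10 to 60 mm from the side fence. The sides without fence are open
- board_corner (a point): inner corner of the board's two light wooden fences, at cork height: board frame x = 170, y = -97, z = 15 mm. The end fence (inner face x = 170) runs the whole width, the side fence (inner face y = -97) from x = -20 mm to the corner. Both stand 22 mm above the cork and are 18 to 20 mm thick
- amber_bottle: bystander: pump mist bottle with amber wash, 37 mm wide, 139 mm tall; origin under its middle
- water_jar: bystander: glass jar of water, 66 mm wide, 112 mm tall; origin under its middle
- wash_bowl: bystander: white bowl, 120 mm wide, 38 mm tall; origin under its middle
- tape_roll: bystander: roll of masking tape lying flat, 102 mm wide, 25 mm tall; origin under its middle
- sander: bystander: brown sanding block, 44 x 70 x 26 mm; origin under its middle
- green_pot: bystander: dark green paint pot, 56 mm wide, 61 mm tall; origin under its middle
- ochre_pot: bystander: ochre paint pot with a black lid, 52 mm wide, 55 mm tall; origin under its middle

How it is judged:
By the outcome, as a careful person would: the job done as asked, in the order asked, and still so for the second after the job is handed in, with the robot touching nothing.
It also fails if it takes over 72 s, if anything falls off the work surface, if the arm or the gripper's body presses on something with over 40 N, if the wrist force passes 120 N, or if a joint passes its speed limit or range.

### The arm

A 6-joint arm with a two-finger parallel gripper is mounted at the origin on the work surface; the furniture and walls round the work are solid. World frame = base frame: x ahead of the robot, y to its left, z up, the work surface at z = 0. Lengths are in m, angles in degrees, forces in N, time in s.
With the tool pointing down it reaches from about 0.4 to 0.825 m from the base axis. Payload 7 kg.
Tool frame: the origin (TCP) lies midway between the tips of the shut fingers; the grasp point (between the pads) lies 19 mm behind it; z points along the fingers, y is the direction in which the jaws open and shut (so a half turn about z gives the same grasp; the last joint's range is limited). The gripper opens to 88 mm and grips with 3 to 60 N. Pads are 19 mm wide; open, the fingers measure 130 mm over their backs; the gripper's body (78 mm by 193 mm) begins 47 mm behind the grasp point.
Start: joints at [-49.039, 20.546, 0.682, 0, -70.136, -16.507], TCP at [0.279, -0.614, 0.227] pointing down, gripper open.
Joint ranges: [-176.03, 176.03], [-82.01, 121.73], [-58.28, 71.71], [-173.87, 95.51], [-174.79, -0.11], [-173.66, 173.66]. Speed limits (degrees/s): [136.94, 136.94, 172.46, 180, 180, 180].

### API

Orientations are given as a 3x3 rotation matrix whose columns are the frame's x, y, z axes.
In Python, from rig import robot gives the robot as it stands. Calls block until the motion is done:
- robot.goto(position, orientation): joint-space move of the TCP to a pose.
- robot.servo_line(position, ori=None, speed=0.15): straight line of the TCP; ori=None keeps the orientation; speed is the mean speed in m/s.
- robot.movej(angles): joint-space move.
- robot.move_gripper(opening): opening from 0.0 (shut) to 1.0 (fully open); the grip force is fixed at half the most; returns when the fingers have stopped.
- robot.dwell(seconds).
- robot.ik(position, orientation): joint angles nearest the present ones, or None.
- robot.grab_frame(name): name is "scene" or "top"; returns (picture, depth): 480x640x3 uint8, red, green, blue; 480x640 float32, m along the optical axis (not along the pixel's ray), 0 where there is no reading.
- robot.camera_info(name): a dict with "vfov" (degrees; the focal length in pixels is half the picture's height over the tangent of half this angle, whatever the lens; pixels are square), "cx", "cy" (the principal point, pixels), "view" (4x4, takes a point from world to camera coordinates). Camera axes: x right, y down, z forward; pixel columns grow to the right and rows downward; lengths in m; the calibration is good to about 2 mm. A picture is of the moment at which its call begins. camera_info takes no time and is no camera call.
A pose or a line that the arm cannot do raises robot.Unreachable and nothing moves.
- robot.job_done(): hands the job in, once; it reports no verdict.
Readings, each from a call of its own:
- robot.read_t(): time.
- robot.read_qpos(): joint angles.
- robot.read_qvel(): joint speeds.
- robot.read_effort(): joint torques, N m.
- robot.read_position(): TCP position.
- robot.read_tcp_rot(): TCP orientation.
- robot.read_force(): force on the tool from outside, world axes, zero at the start.
- robot.read_ft_torque(): the same for the moment, N m.
- robot.read_grip_width(): opening from 0.0 (shut) to 1.0 (fully open).
Only numpy, scipy, OpenCV 4.12 (cv2) and the standard library are available. Lean on these libraries where they do the work, as an engineer would, in place of code of your own. Each camera call takes 0.05 s, during which the arm holds its last target.

## Working session

There is one attempt and no reset: what is moved stays moved. The work goes in short steps, each a Python script; the robot and the scene stay as the last script left them, time stands still between calls to the robot, and variables do not carry over. Pictures are saved under pics/ and viewed, and the job is handed in when it is done.

```bash
ls; mkdir -p pics
python3 - <<'E'
from rig import robot
import cv2,numpy as np
for n in("scene","top"):
    p,d=robot.grab_frame(n); cv2.imwrite(f"pics/{n}0.png",p[:,:,::-1]); np.save(f"pics/{n}0.npy",d)
    i=robot.camera_info(n); print(n,i)
print(robot.read_t(),robot.read_force(),robot.read_tcp_rot())
E
```

```text
pics
scene {'vfov': 47.51505969005493, 'cx': 308.3981565031096, 'cy': 234.62895396872085, 'view': array([[ 0.74712287, -0.66467729, -0.00339341, -0.32207589],
       [-0.36659795, -0.4078009 , -0.8362442 ,  0.3042167 ],
       [ 0.5544487 ,  0.62602119, -0.54834671,  1.33841478],
       [ 0.        ,  0.        ,  0.        ,  1.        ]])}
top {'vfov': 48.6999555709803, 'cx': 314.09086138212325, 'cy': 236.23156253180645, 'view': array([[ 0.01148867, -0.9998441 ,  0.01340862,  0.02780446],
       [-0.9826048 , -0.01377421, -0.1851974 ,  0.45513103],
       [ 0.18535322, -0.01104771, -0.98260986,  1.40090145],
       [ 0.        ,  0.        ,  0.        ,  1.        ]])}
0.1 [0.35893361 0.11050045 0.36286555] [[-9.10323799e-01 -4.13896174e-01 -7.33794472e-04]
 [-4.13896801e-01  9.10322910e-01  1.28008144e-03]
 [ 1.38169110e-04  1.46900378e-03 -9.99998911e-01]]
```

View pics/scene0.png

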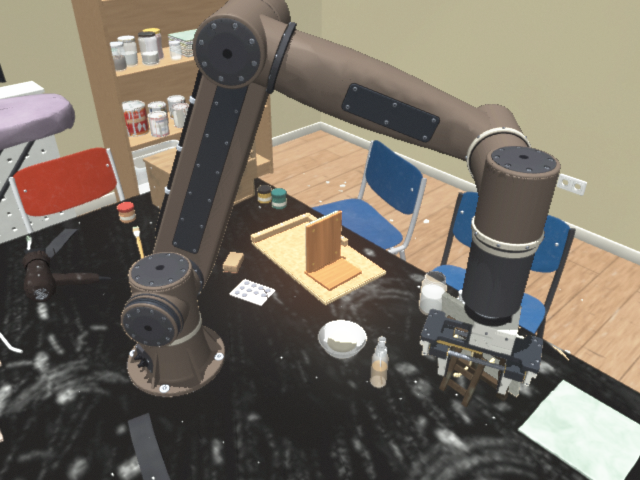

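View pics/top0.png

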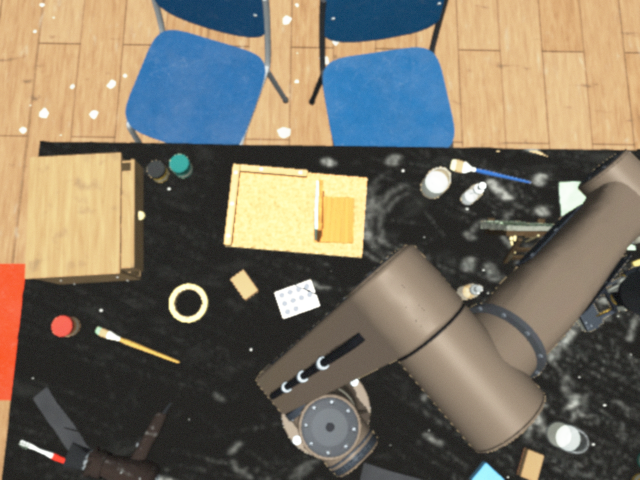

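```bash
cat > h.py <<'E'
import numpy as np,cv2
from rig import robot
def cam(n):
    i=robot.camera_info(n); return 240/np.tan(np.radians(i['vfov']/2)),i['cx'],i['cy'],np.array(i['view'])
def ray(n,u,v):
    f,cx,cy,V=cam(n); R=V[:3,:3]; o=-R.T@V[:3,3]; return o,R.T@np.array([(u-cx)/f,(v-cy)/f,1])
def atz(n,u,v,z):
    o,d=ray(n,u,v); return o+d*(z-o[2])/d[2]
def cloud(n,d):
    f,cx,cy,V=cam(n); v,u=np.mgrid[:480,:640]; P=np.stack([(u-cx)/f*d,(v-cy)/f*d,d],-1)
    return (P-V[:3,3])@V[:3,:3]
def proj(n,p):
    f,cx,cy,V=cam(n); q=V[:3,:3]@p+V[:3,3]; return f*q[0]/q[2]+cx,f*q[1]/q[2]+cy
E
python3 - <<'E'
import cv2
a=cv2.imread("pics/top0.png")[145:275,210:385]; cv2.imwrite("pics/c1.png",cv2.resize(a,None,fx=4.5,fy=4.5,interpolation=cv2.INTER_CUBIC))
a=cv2.imread("pics/scene0.png")[180:310,240:400]; cv2.imwrite("pics/c2.png",cv2.resize(a,None,fx=4.5,fy=4.5,interpolation=cv2.INTER_CUBIC))
import numpy as np
from h import *
d=np.load("pics/top0.npy"); P=cloud("top",d)
np.set_printoptions(precision=4,suppress=True)
for u,v in[(270,210),(250,235),(300,230),(340,230),(345,200),(319,210),(233,210),(270,171),(316,210),(321,200)]: print(u,v,P[v,u])
E
```

```text
270 210 [0.5331 0.1576 0.0137]
250 235 [0.4615 0.2113 0.0115]
300 230 [0.4774 0.0727 0.0129]
340 230 [ 0.4772 -0.0382  0.0218]
345 200 [ 0.5633 -0.052   0.0209]
319 210 [0.4947 0.0238 0.1818]
233 210 [0.5279 0.2586 0.0294]
270 171 [0.6418 0.1594 0.0296]
316 210 [0.4946 0.0312 0.182 ]
321 200 [0.5206 0.019  0.1807]
```

View pics/c1.png

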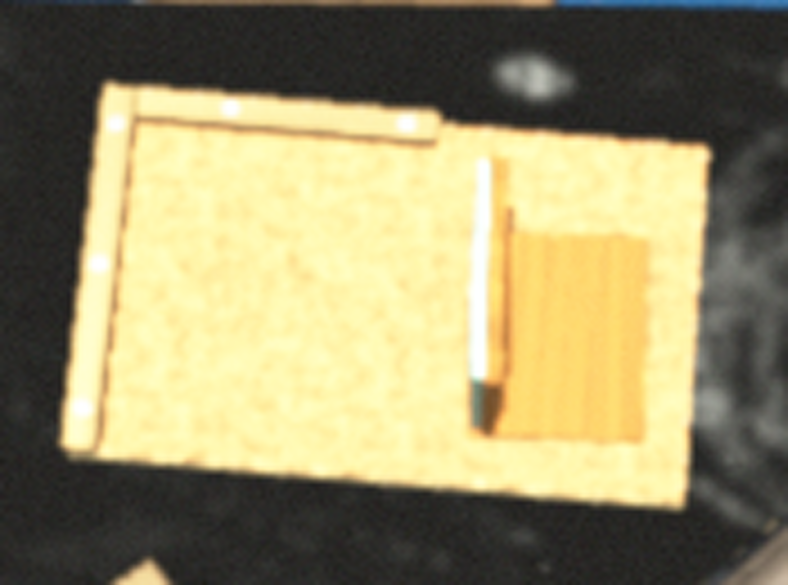

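View pics/c2.png

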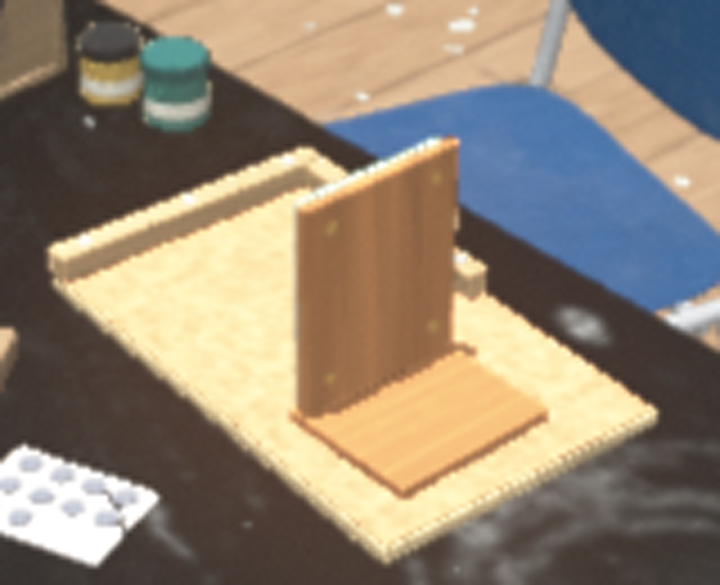

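Run:
```python
from h import *
np.set_printoptions(precision=4,suppress=True)
def f(n,x,y,z): return atz(n,210+(x+.5)/4.5-.5,145+(y+.5)/4.5-.5,z)[:2]
print("cork corners RT RB LB",f('t' and 'top',710,145,.015),f('top',686,508,.015),f('top',66,457,.015))
print("fence outer TL, BL",f('top',104,82,.037),f('top',62,445,.037),"inner",f('top',134,122,.037),f('top',98,455,.037),"side end",f('top',440,110,.037),f('top',437,140,.037))
print("base",f('top',648,236,.025),f('top',641,440,.025),f('top',512,233,.025),f('top',497,437,.025))
print("top edge",f('top',479,157,.185),f('top',470,380,.185),f('top',505,158,.185),f('top',497,380,.185))
def g(x,y,z): return atz("scene",240+(x+.5)/4.5-.5,180+(y+.5)/4.5-.5,z)[:2]
print("scene base",g(405,487,.025),g(546,411,.025),g(293,415,.025))
print("scene top", g(302,212,.185),g(456,145,.185),g(295,205,.185),g(437,140,.185))
print("scene cork",g(388,548,.015),g(656,413,.015))
print("fence",g(50,248,.037),g(305,148,.037), g(485,265,.037))
d=np.load("pics/top0.npy"); P=cloud("top",d)
m=(P[...,2]>.16)&(P[...,2]<.2)&(d>0)&(P[...,0]>.4)&(P[...,0]<.65)&(abs(P[...,1])<.1)
q=P[m]; print(q.min(0),q.max(0),np.median(q[:,2]))
ds=np.load("pics/scene0.npy"); S=cloud("scene",ds)
# back plane from scene
m=(S[...,2]>.05)&(S[...,2]<.17)&(ds>0)&(S[...,0]>.4)&(S[...,0]<.66)&(abs(S[...,1])<.1)
q=S[m]; c=q.mean(0); _,s,vt=np.linalg.svd(q-c); print(len(q),c,s,vt[2],q.min(0),q.max(0))
```

```text
cork corners RT RB LB [ 0.6335 -0.116 ] [ 0.4021 -0.0996] [0.4285 0.2807]
fence outer TL, BL [0.6616 0.2637] [0.4322 0.2799] inner [0.636  0.2441] [0.4264 0.2579] side end [0.6467 0.0545] [0.6273 0.0561]
base [ 0.571  -0.0758] [ 0.4422 -0.0712] [0.5717 0.0087] [0.4429 0.0168]
top edge [0.5721 0.032 ] [0.4457 0.0355] [0.5718 0.0175] [0.446  0.0208]
scene base [ 0.4466 -0.0721] [ 0.5686 -0.0764] [0.4436 0.03  ]
scene top [0.4441 0.0206] [0.5697 0.0146] [0.4462 0.0295] [0.5651 0.0272]
scene cork [ 0.4069 -0.0991] [ 0.6305 -0.1172]
fence [0.4341 0.2791] [0.6592 0.2614] [0.6473 0.0584]
[0.4426 0.0164 0.1609] [0.5723 0.0335 0.19  ] 0.1820210459372979
1255 [0.5036 0.0187 0.1114] [1.4048 1.2313 0.1224] [-0.0438 -0.999   0.0033] [0.4417 0.0104 0.0504] [0.577  0.0407 0.1699]
```

Run:
```python
import cv2,numpy as np
a=cv2.imread("pics/scene0.png")[300:420,400:560]; cv2.imwrite("pics/c3.png",cv2.resize(a,None,fx=4.5,fy=4.5,interpolation=cv2.INTER_CUBIC))
from h import *
np.set_printoptions(precision=3,suppress=True,linewidth=150)
d=np.load("pics/scene0.npy"); S=cloud("scene",d)
R=robot.read_tcp_rot(); p=robot.read_position()
q=(S-p)@R
m=(d>0)&(abs(q[...,0])<.06)&(abs(q[...,1])<.12)&(q[...,2]>-.09)&(q[...,2]<.02)
Q=q[m]*1000
for z0 in range(-85,15,8):
    s=Q[(Q[:,2]>=z0)&(Q[:,2]<z0+8)]
    h=np.histogram(s[:,1],bins=np.arange(-110,111,10))[0]; print(z0,h)
def T(th): pass
```

```text
-85 [ 0  0 26 24 23 22 30 30 30 28 28 28 26 45 51 48 22 20 21 21  0  0]
-77 [ 0  0 16 17 17 20  8  1  0  1  0  1  0  1  1  8 15 16 11 17  0  0]
-69 [0 0 6 0 0 0 2 0 0 0 0 0 0 0 0 2 0 0 0 6 0 0]
-61 [0 0 0 0 0 0 1 0 0 0 0 0 0 0 0 2 0 0 0 0 0 0]
-53 [ 0  0  0  0  0  0 15  0  0  0  0  0  0  0  0 14  0  0  0  0  0  0]
-45 [ 0  0  0  0  7 18 15  0  0  0  0  0  0  0  0 13 17  4  0  0  0  0]
-37 [ 0  0  0  0  2 20 16  0  0  0  0  0  0  0  0 14 17  5  0  0  0  0]
-29 [ 0  0  0  0  1 20 13  0  0  0  0  0  0  0  0  8 20  3  0  0  0  0]
-21 [ 0  0  0  0  0 18 17  0  0  0  0  0  0  0  0 17 17  0  0  0  0  0]
-13 [ 0  0  0  0  0 21 13  0  0  0  0  0  0  0  0 12 15  0  0  0  0  0]
-5 [0 0 0 0 0 2 8 0 0 0 0 0 0 0 0 7 5 0 0 0 0 0]
3 [0 0 0 0 0 0 0 0 0 0 0 0 0 0 0 0 0 0 0 0 0 0]
11 [0 0 0 0 0 0 0 0 0 0 0 0 0 0 0 0 0 0 0 0 0 0]
```

View pics/c3.png

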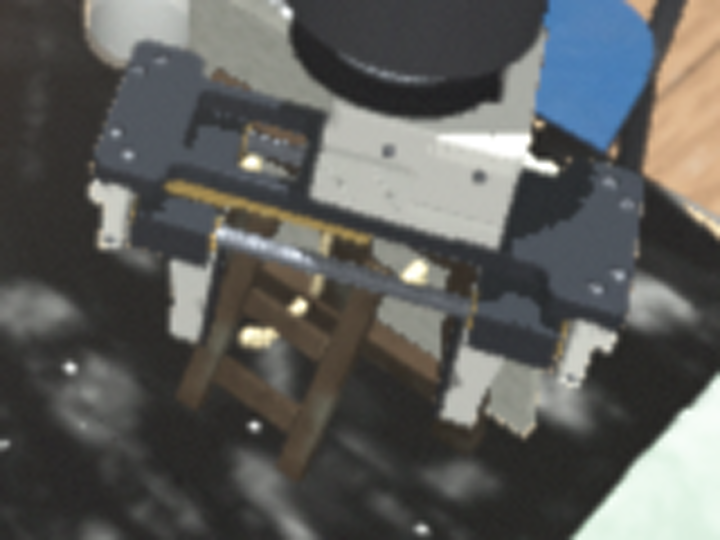

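```bash
cat >> h.py <<'E'
BX=np.array([0.038,0.9993,0]); BX/=np.linalg.norm(BX); U=np.array([0,0,1.])
TOE=np.array([0.5095,0.036,0.015]); TH=43.; W=0.050
def ori(alpha,sg=1,F=BX):
    a=np.radians(alpha); z=np.sin(a)*F-np.cos(a)*U; y=sg*(np.cos(a)*F+np.sin(a)*U)
    return np.stack([np.cross(y,z),y,z],1)
def body(xb,zb,phi):  # bookend point at tip angle phi
    p=np.radians(phi); return TOE+xb*(np.cos(p)*BX-np.sin(p)*U)+zb*(np.sin(p)*BX+np.cos(p)*U)
def tcp_from_rear(pt,alpha,w=W):
    a=np.radians(alpha); return pt+w*(np.cos(a)*BX+np.sin(a)*U)
E
python3 - <<'E'
from h import *
np.set_printoptions(precision=1,suppress=True,linewidth=150)
d=np.load("pics/scene0.npy"); S=cloud("scene",d)
R=robot.read_tcp_rot(); p=robot.read_position()
q=(S-p)@R
m=(d>0)&(abs(q[...,0])<.03)&(abs(q[...,1])<.12)&(q[...,2]>-.06)&(q[...,2]<.02)
Q=q[m]*1000
for z0 in range(-60,12,6):
    s=Q[(Q[:,2]>=z0)&(Q[:,2]<z0+6)]
    if len(s): print(z0,s[:,1].min(),s[:,1].max(),abs(s[:,1]).min(),s[:,0].min(),s[:,0].max())
for sg in(1,-1):
  for phi,lag in[(0,0),(20,0),(40,5),(65,20),(90,35)]:
    al=TH-(phi-lag); pt=body(-.088,.013,phi); t=tcp_from_rear(pt,al); 
    print(sg,phi,al,t*1000,robot.ik(t,ori(al,sg)))
E
```

```text
-60 -47.2941980211344 48.19138723869548 47.2941980211344 -8.262833796534526 -0.802405827431944
-54 -47.903280340231376 48.446910441151374 43.87591673071395 4.4031042724792515 11.568724767824143
-48 -62.22617332499448 62.69149975487286 43.47909516808222 -2.303220034702367 14.01523720537463
-42 -62.58563834987499 62.55057500296085 43.48017941294143 -2.0144189021903856 13.822264301562354
-36 -62.0347500331638 62.40560154613123 43.4089260173002 -6.049071375102822 14.540087262561698
-30 -60.39115685470369 61.478214198507146 43.37480379089476 -1.5932069774389683 13.718662154966047
-24 -59.68890094662778 58.88606351189408 43.574471140572534 -9.615301545420234 13.820683890517234
-18 -59.01710492200981 59.85752241110935 43.49984459634068 -4.944427064981578 14.038227578134846
-12 -59.15668892180593 59.29429371523105 43.513775403843894 -6.327809958432713 13.367128086081626
-6 -58.15527693294705 58.28919122183392 43.64042634975165 6.633586741072366 12.435169182167833
0 -43.68834023956709 -43.68834023956709 43.68834023956709 -2.553119069593645 -2.553119069593645
1 0 43.0 [507.5 -15.4  62.1] [-14.9  27.1 -11.6 -45.  -70.1 -54. ]
1 20 23.0 [508.3   3.8  76.9] [  2.9  17.1 -19.4 -28.4 -54.9 -78.2]
1 40 8.0 [509.1  26.5  88.5] [  18.9   13.1  -26.6  -10.1  -47.9 -104.4]
1 65 -2.0 [510.4  60.5  98.5] [  30.    12.8  -29.9    2.3  -48.4 -123.7]
1 90 -12.0 [511.9  97.9  92.6] [  39.1   16.2  -31.    11.5  -51.3 -139.2]
-1 0 43.0 [507.5 -15.4  62.1] [-14.9  27.1 -11.6 -45.  -70.1 126. ]
-1 20 23.0 [508.3   3.8  76.9] [  2.9  17.1 -19.4 -28.4 -54.9 101.8]
-1 40 8.0 [509.1  26.5  88.5] [ 18.9  13.1 -26.6 -10.1 -47.9  75.6]
-1 65 -2.0 [510.4  60.5  98.5] [ 30.   12.8 -29.9   2.3 -48.4  56.3]
-1 90 -12.0 [511.9  97.9  92.6] [ 39.1  16.2 -31.   11.5 -51.3  40.8]
```

Run:
```python
from h import *
np.set_printoptions(precision=3,suppress=True)
print("bottle",atz("scene",378,385,0)[:2],"bowl",atz("scene",343,338,.03)[:2],"jar",atz("top",437,180,.112)[:2],"pump?",atz("top",473,193,.1)[:2],"pots",atz("top",180,166,.06)[:2],atz("top",158,171,.055)[:2],"sander",atz("top",244,285,.026)[:2],"tape",atz("top",188,302,.025)[:2],"pillcard",atz("top",297,298,0)[:2], 'cab',atz('top',143,165,.1))
```

```text
bottle [ 0.305 -0.385] bowl [ 0.331 -0.242] jar [ 0.598 -0.289] pump? [ 0.567 -0.388] pots [0.643 0.404] [0.629 0.465] sander [0.321 0.221] tape [0.274 0.37 ] pillcard [0.29  0.078] cab [0.631 0.493 0.1  ]
```

```bash
sed -i 's/W=0.050/W=0.0515/' h.py
python3 - <<'E'
from h import *
np.set_printoptions(precision=4,suppress=True)
robot.move_gripper(0.85)
R=ori(TH)
robot.goto([0.46,-0.13,0.28],R)
a=np.radians(TH)
xr=-0.018-2*W*np.cos(a)
t=tcp_from_rear(body(xr-.012,.010+.006,0),TH)
robot.servo_line(t-R[:,2]*.05,R,0.2)
robot.servo_line(t,R,0.08)
robot.dwell(.2)
print(robot.read_t(),robot.read_position(),t,robot.read_force(),robot.read_grip_width())
for n in("scene","top"):
    p,d=robot.grab_frame(n); cv2.imwrite(f"pics/{n}1.png",p[:,:,::-1])
    np.save(f"pics/{n}1.npy",d)
a=cv2.imread("pics/scene1.png")[150:330,230:430]; cv2.imwrite("pics/c4.png",cv2.resize(a,None,fx=3.3,fy=3.3,interpolation=cv2.INTER_CUBIC))
E
```

```text
4.5417 [ 0.5072 -0.0319  0.0664] [ 0.5069 -0.0316  0.0661] [-1.2943  0.8449 -0.0495] 0.8543997020369902
```

View pics/c4.png

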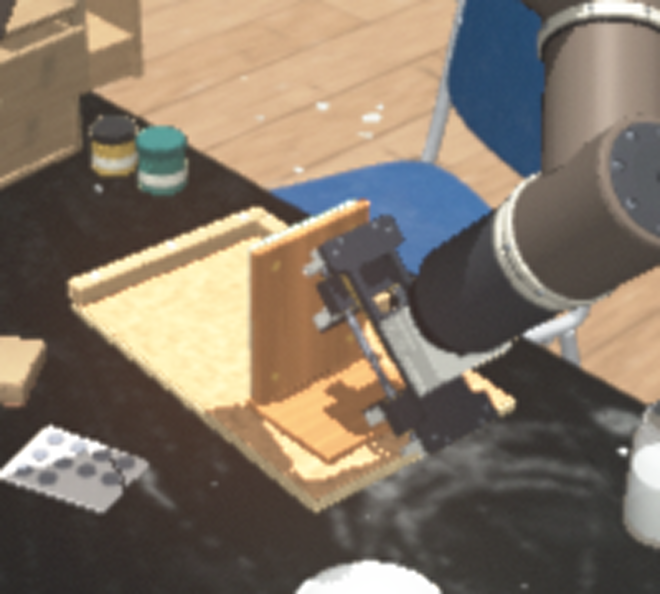

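View pics/top1.png

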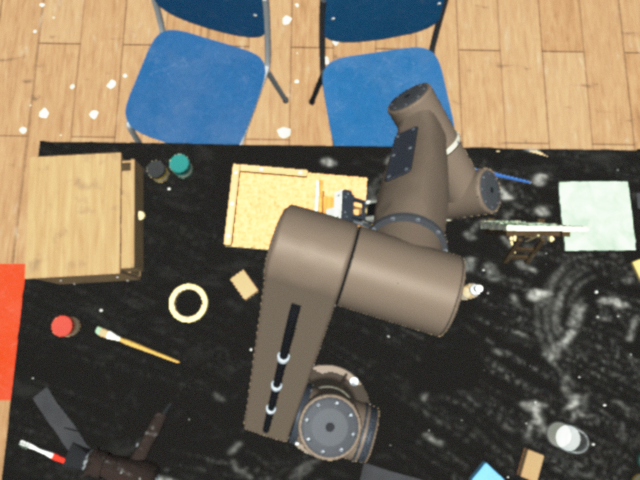

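```bash
cat > s2.py <<'E'
from h import *
np.set_printoptions(precision=3,suppress=True)
R=ori(TH); a=np.radians(TH); xr=-0.018-2*W*np.cos(a)
f0=np.mean([robot.read_force() for _ in range(5)],0)
for gap in (.007,.004,.002,.001,0,-.001,-.002,-.003,-.004,-.005,-.006):
    robot.servo_line(tcp_from_rear(body(xr-gap,.010+.004,0),TH),R,.03)
    robot.dwell(.1)
    f=robot.read_force()-f0; print(gap,robot.read_t(),f)
    if abs(f@BX)>.7: break
for n in("scene",):
    p,d=robot.grab_frame(n); cv2.imwrite(f"pics/{n}2.png",p[:,:,::-1])
a=cv2.imread("pics/scene2.png")[150:330,230:430]; cv2.imwrite("pics/c5.png",cv2.resize(a,None,fx=3.3,fy=3.3,interpolation=cv2.INTER_CUBIC))
E
python3 s2.py
```

```text
0.007 5.075 [0.618 0.204 0.01 ]
0.004 5.425 [ 0.15  -1.374  1.318]
```

View pics/c5.png

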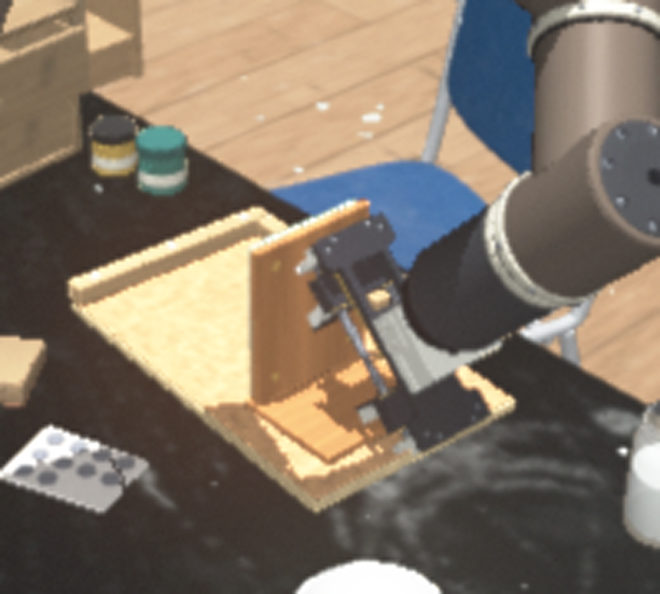

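Run:
```python
from h import *
np.set_printoptions(precision=3,suppress=True)
fs=[]
for _ in range(10): robot.dwell(.03); fs.append(robot.read_force())
print(np.mean(fs,0),np.std(fs,0),robot.read_position(),robot.read_t())
```

```text
[ 0.059 -0.064  0.126] [0.439 0.376 0.622] [ 0.507 -0.024  0.064] 5.8083
```

```bash
cat > s3.py <<'E'
from h import *
np.set_printoptions(precision=3,suppress=True)
R=ori(TH); a=np.radians(TH); xr=-0.018-2*W*np.cos(a)
def af(n=40): return np.mean([robot.read_force() for _ in range(n)],0)
print(af(),af())
for gap in (.002,.0005,-.001,-.0025,-.004,-.0055,-.007):
    robot.servo_line(tcp_from_rear(body(xr-gap,.010+.004,0),TH),R,.03)
    robot.dwell(.05)
    f=af(); print(gap,robot.read_t(),f)
    if f@BX<-.4: break
E
python3 s3.py
```

```text
[ 0.155  0.461 -0.758] [ 0.155  0.461 -0.758]
0.002 6.1083 [-0.034 -0.23   0.302]
0.0005 6.4083 [ 0.416 -0.607 -0.023]
```

```bash
cat >> h.py <<'E'
def af(n=10,dt=.015):
    r=[]
    for _ in range(n): robot.dwell(dt); r.append(robot.read_force())
    return np.mean(r,0)
E
cat > s3.py <<'E'
from h import *
np.set_printoptions(precision=3,suppress=True)
R=ori(TH); a=np.radians(TH); xr=-0.018-2*W*np.cos(a)
print(af(),robot.read_t())
for gap in (-.001,-.0025,-.004,-.0055,-.007):
    robot.servo_line(tcp_from_rear(body(xr-gap,.010+.004,0),TH),R,.03)
    f=af(); print(gap,robot.read_t(),f)
    if f@BX<-.6: break
p,d=robot.grab_frame("scene"); cv2.imwrite(f"pics/scene3.png",p[:,:,::-1])
a=cv2.imread("pics/scene3.png")[150:330,230:430]; cv2.imwrite("pics/c6.png",cv2.resize(a,None,fx=3.3,fy=3.3,interpolation=cv2.INTER_CUBIC))
E
python3 s3.py
```

```text
[-0.01  -0.054 -0.092] 6.575
-0.001 6.9917 [ 0.149 -0.212 -0.354]
-0.0025 7.4083 [ 0.11  -1.042  0.016]
```

View pics/c6.png

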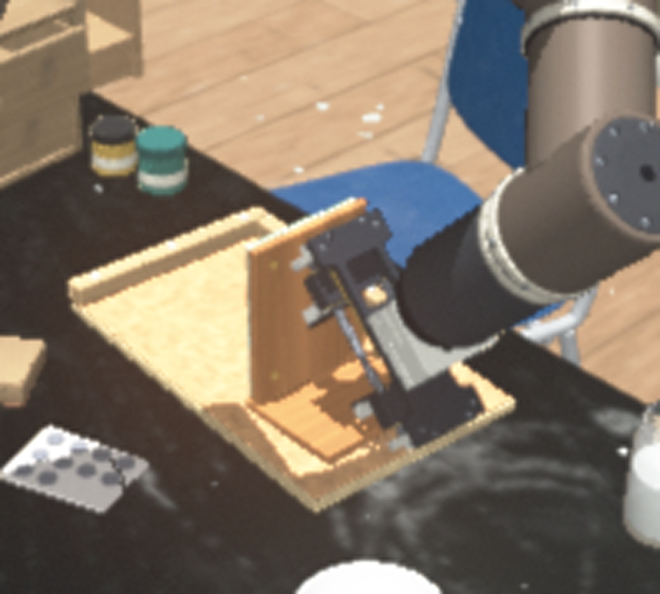

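```bash
cat >> h.py <<'E'
TOE=TOE+.0022*BX
XR=-0.018-2*W*np.cos(np.radians(TH))
def tip(phi,lag,clr,speed=.03,gap=0):
    al=TH-(phi-lag)
    robot.servo_line(tcp_from_rear(body(XR-gap,.010+clr,phi),al),ori(al),speed)
def snap(k,n="scene",box=(150,330,230,430)):
    p,d=robot.grab_frame(n); np.save(f"pics/{n}{k}.npy",d)
    a=p[box[0]:box[1],box[2]:box[3],::-1]; s=min(800/a.shape[1],600/a.shape[0])
    cv2.imwrite(f"pics/{n}{k}.png",cv2.resize(a,None,fx=s,fy=s,interpolation=cv2.INTER_CUBIC)); return d
E
python3 - <<'E'
from h import *
np.set_printoptions(precision=3,suppress=True)
for phi,c in((2,.004),(4,.0035),(6,.003),(8,.003)):
    tip(phi,0,c); print(phi,robot.read_t(),af(6))
snap(4)
E
```

```text
2 7.7083 [-0.037 -0.568  0.005]
4 8.0583 [-0.221 -0.707  0.308]
6 8.4083 [ 0.135 -0.581  0.018]
8 8.7583 [ 0.094 -0.224 -0.109]
```

View pics/scene4.png

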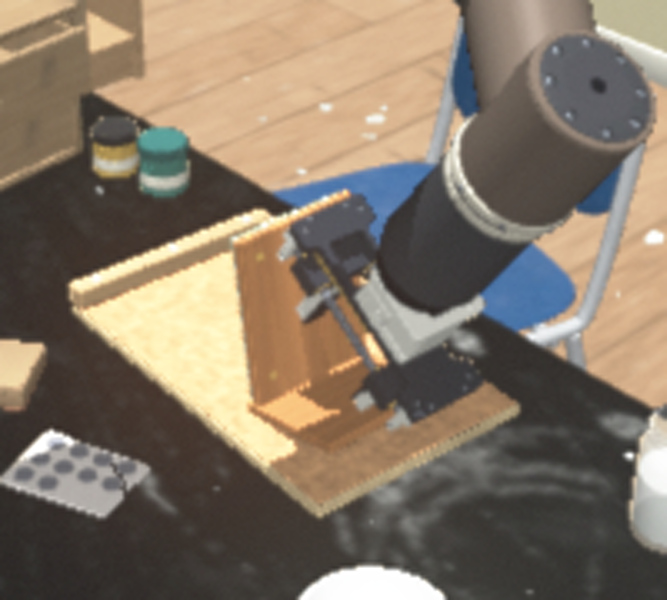

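Run:
```python
from h import *
np.set_printoptions(precision=3,suppress=True)
for phi in range(10,25,2):
    tip(phi,0,.0025); print(phi,robot.read_t(),af(5))
snap(5)
```

```text
10 9.1583 [ 0.219 -0.268 -0.002]
12 9.4917 [-0.075 -0.007 -0.091]
14 9.825 [ 0.041 -0.369 -0.027]
16 10.1583 [0.075 0.033 0.432]
18 10.4917 [0.297 0.429 0.222]
20 10.825 [0.453 0.39  0.203]
22 11.1583 [0.152 0.256 0.319]
24 11.4917 [0.252 0.104 0.574]
```

View pics/scene5.png

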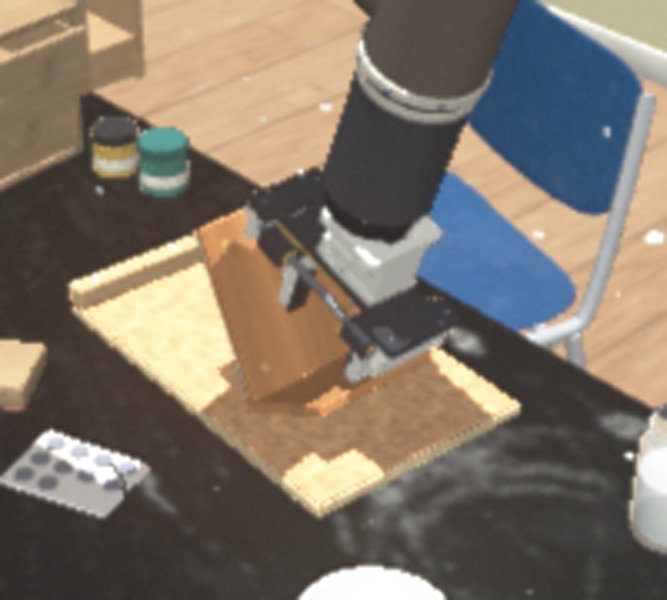

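Run:
```python
from h import *
np.set_printoptions(precision=3,suppress=True)
for phi in range(28,77,4):
    tip(phi,35*(phi-24)/66,.0025,.03); f=robot.read_force()
    if phi%12==0: print(phi,robot.read_t(),af(5))
snap(6)
snap(6,"top",(130,290,200,420))
```

```text
36 12.65 [0.072 0.779 0.972]
48 13.775 [-0.548  1.448  1.467]
60 14.9167 [-0.685  2.458  1.614]
72 16.075 [-0.432  3.007  1.31 ]
```

View pics/scene6.png

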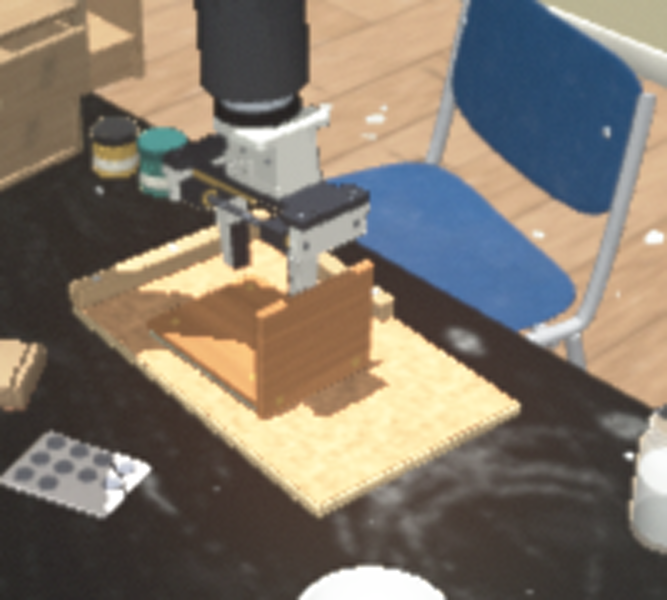

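View pics/top6.png

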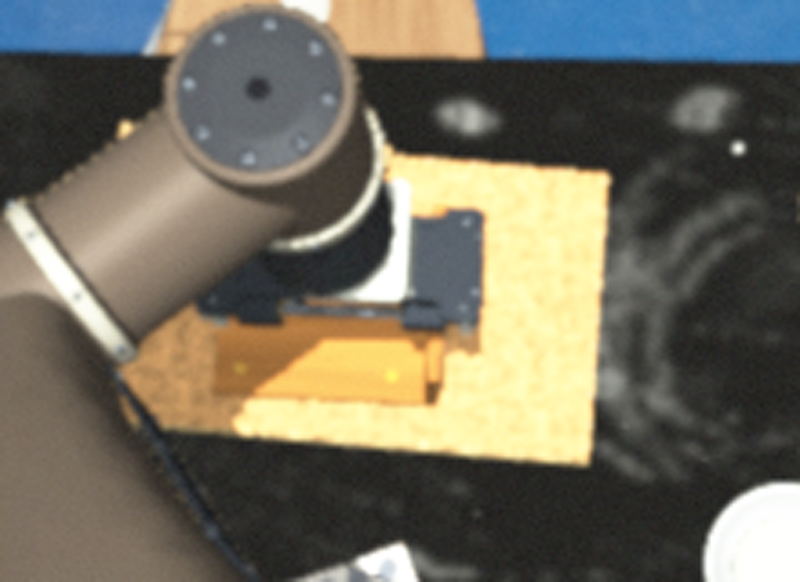

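Run:
```python
from h import *
np.set_printoptions(precision=3,suppress=True)
for phi in (79,82,84,86,87,88,89,90,91,92):
    tip(phi,35*(min(phi,90)-24)/66,.0025,.02); f=af(5); print(phi,robot.read_t(),f)
    if phi>84 and abs(f[1])<.5: break
snap(7); snap(7,"top",(130,290,200,420))
```

```text
79 17.1 [-0.093  0.027  0.092]
82 17.575 [-0.013 -0.443  0.37 ]
84 17.975 [ 0.485 -0.179 -0.279]
86 18.375 [0.212 0.026 0.054]
```

View pics/scene7.png

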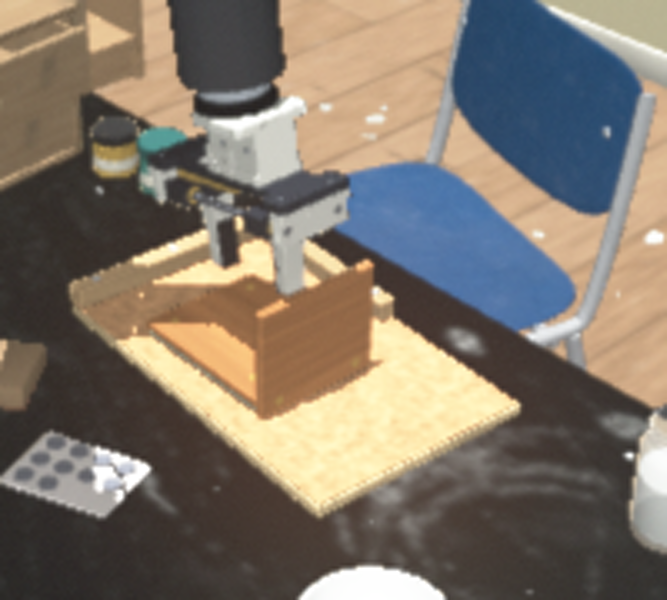

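Run:
```python
from h import *
np.set_printoptions(precision=4,suppress=True)
p=robot.read_position()
robot.servo_line(p+np.array([0,.015,0.02]),None,.08)
robot.servo_line(p+np.array([0,.02,0.12]),None,.2)
q=robot.read_qpos(); print(q,robot.read_position())
robot.move_gripper(0.0)
robot.goto([.40,-.15,.28],ori(0)); print(robot.read_t())
d=snap(8,"top",(130,290,200,420)); ds=snap(8)
```

```text
[  39.7765    8.8327  -20.2133    8.0729  -67.973  -135.466 ] [0.5113 0.1145 0.2196]
21.9833
```

View pics/scene8.png

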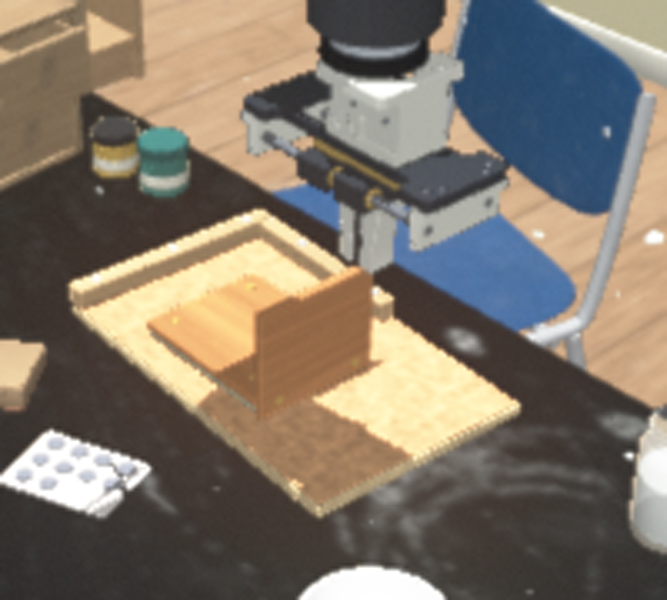

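View pics/top8.png

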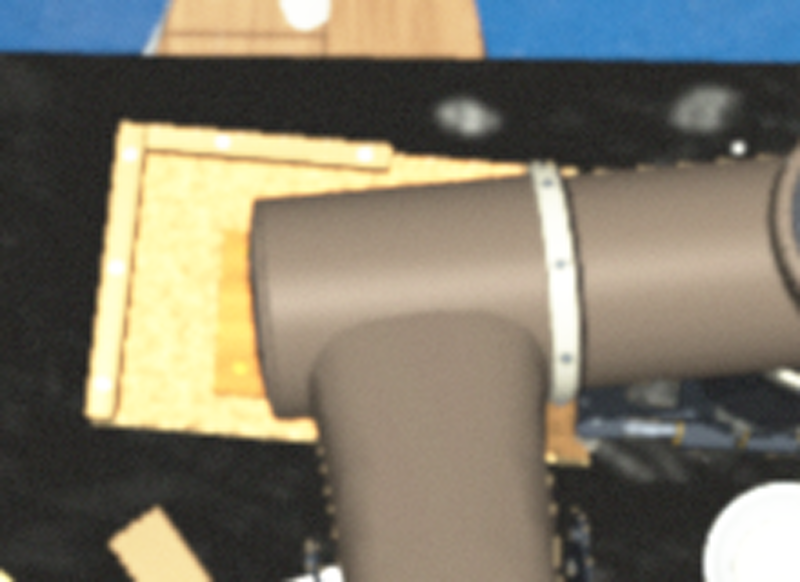

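Run:
```python
from h import *
np.set_printoptions(precision=4,suppress=True)
s=800/220
f=lambda x,y,z: atz("top",200+(x+.5)/s-.5,130+(y+.5)/s-.5,z)[:2]
print("top edge",f(221,228,.033),f(216,395,.033),"fence inner",f(146,155,.037),f(114,418,.037))
s=600/180
g=lambda x,y,z: atz("scene",230+(x+.5)/s-.5,150+(y+.5)/s-.5,z)[:2]
print("plate top bottom-side L,R",g(257,314,.125),g(370,270,.125),"bottom",g(263,412,.017),g(371,362,.017),"near top corner",g(149,325,.033))
d=np.load("pics/scene8.npy"); P=cloud("scene",d)
m=(d>0)&(P[...,2]>.05)&(P[...,2]<.12)&(P[...,0]>.42)&(P[...,0]<.6)&(P[...,1]>0)&(P[...,1]<.07)
q=P[m]; c=np.median(q,0); k=abs(q[:,1]-c[1])<.012; q=q[k]; c=q.mean(0);_,sv,vt=np.linalg.svd(q-c); print(len(q),c,vt[2],q.min(0),q.max(0))
m=(d>0)&(P[...,2]>.025)&(P[...,2]<.045)&(P[...,0]>.45)&(P[...,0]<.56)&(P[...,1]>0.08)&(P[...,1]<.19)
q=P[m];c=q.mean(0);_,sv,vt=np.linalg.svd(q-c); print(len(q),c,vt[2])
```

```text
top edge [0.5785 0.1841] [0.4487 0.1839] fence inner [0.6344 0.2429] [0.4295 0.2591]
plate top bottom-side L,R [0.447  0.0242] [0.5659 0.0094] bottom [0.4543 0.0254] [0.5776 0.0156] near top corner [0.45   0.1791]
679 [0.5066 0.0168 0.0857] [0.0396 0.9992 0.0039] [0.4433 0.0075 0.0501] [0.5764 0.0281 0.12  ]
584 [0.4946 0.1386 0.0331] [-0.0139  0.0062  0.9999]
```

```bash
cat >> h.py <<'E'
XB=np.array([.0706,.9975,0]); XB/=np.linalg.norm(XB); MY=np.array([XB[1],-XB[0],0]) # -yb: toward side fence
CORNER=np.array([.6403,.2448,.015])
def pori(F,beta=32,sg=1):
    b=np.radians(beta); z=np.sin(b)*F-np.cos(b)*U; y=sg*np.cross(U,F)
    return np.stack([np.cross(y,z),y,z],1)
def ppos(c,F,back,beta=32,z=.025):
    t=np.array(c,float)-F*(back+.0095*np.cos(np.radians(beta))); t[2]=z; return t
E
python3 - <<'E'
from h import *
np.set_printoptions(precision=1,suppress=True)
toe=np.array([.510,.0165,0])
print(robot.read_qpos())
for sg in(1,-1):
    for b in(.03,-.07):
        print('end',sg,b,robot.ik(ppos(toe,XB,b),pori(XB,32,sg)))
    e=np.array([.449,.15,0])
    for b in(.03,-.05):
        for be in (32,):print('side',sg,b,robot.ik(ppos(e,MY,b),pori(MY,be,sg)))
d=(CORNER-toe); print("toe xb rel corner",d@XB*1e3, d@MY*1e3)
E
```

```text
[  6.2  -5.7 -23.2   0.  -72.5 -98.3]
end 1 0.03 [ -8.1  25.  -16.8 -38.8 -57.5  28.2]
end 1 -0.07 [  2.5  23.2 -19.  -41.8 -52.1  21.1]
side 1 0.03 None
side 1 -0.05 None
end -1 0.03 [  -8.1   25.   -16.8  -38.8  -57.5 -151.8]
end -1 -0.07 [   2.5   23.2  -19.   -41.8  -52.1 -158.9]
side -1 0.03 None
side -1 -0.05 None
toe xb rel corner 236.92954238681284 113.85680455895226
```

```bash
cat > s9.py <<'E'
from h import *
np.set_printoptions(precision=3,suppress=True)
toe=np.array([.510,.0165,0]); R=pori(XB,32,-1)
robot.goto(ppos(toe,XB,.05,z=.12),R)
robot.move_gripper(.8)
robot.servo_line(ppos(toe,XB,.03),R,.12)
print(robot.read_t(),af(6))
robot.servo_line(ppos(toe,XB,.008),R,.08)
for b in(-.002,-.01,-.02,-.04,-.055):
    robot.servo_line(ppos(toe,XB,b),R,.04); print(b,robot.read_t(),robot.read_force())
print(af(6)); snap(9); snap(9,"top",(130,290,200,420))
E
python3 s9.py
```

```text
25.25 [ 0.     0.045 -0.007]
-0.002 26.175 [-0.291 -0.626 -1.068]
-0.01 26.525 [-0.421 -1.731 -0.562]
-0.02 26.925 [ 0.938  0.558 -0.285]
-0.04 27.575 [ 0.538 -0.016  0.048]
-0.055 28.1 [ 0.402 -0.844 -0.079]
[ 0.194 -0.489 -0.221]
```

View pics/scene9.png

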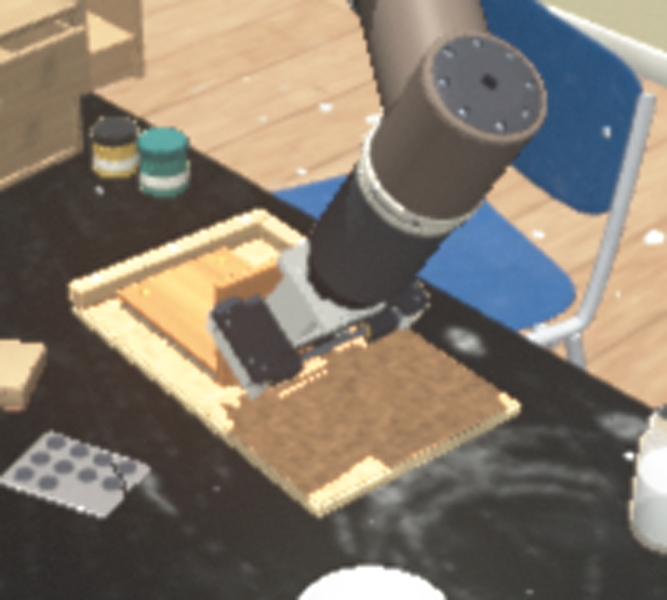

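View pics/top9.png

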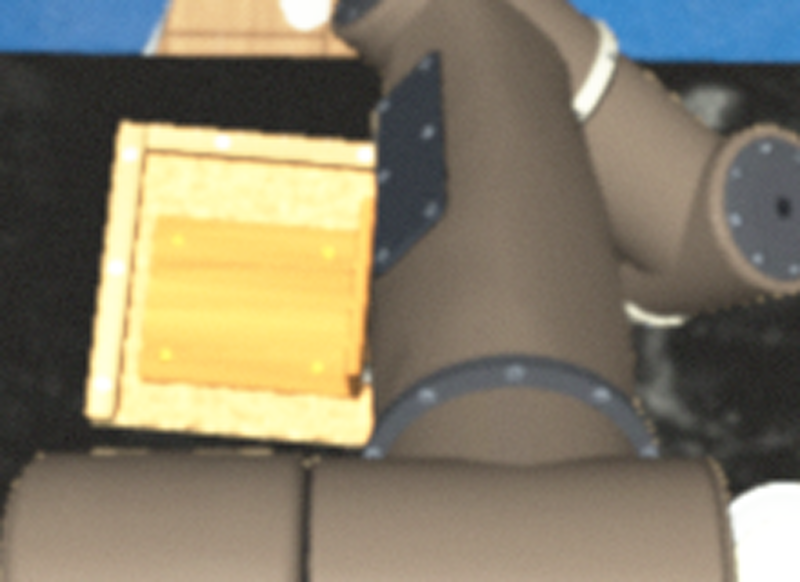

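```bash
cat > s10.py <<'E'
from h import *
np.set_printoptions(precision=3,suppress=True)
toe=np.array([.510,.0165,0]); R=pori(XB,32,-1)
robot.servo_line(ppos(toe,XB,-.061),R,.04); print(af(5))
b=-.061
while b>-.08:
    b-=.0012; robot.servo_line(ppos(toe,XB,b),R,.03); f=af(3); print(round(b,4),robot.read_t(),f)
    if f@XB<-4: break
snap(10,"top",(130,290,200,420))
E
python3 s10.py
```

```text
[ 0.68  -1.653  0.075]
-0.0622 28.9833 [ 0.046 -2.926  0.39 ]
-0.0634 29.2833 [ 0.136 -3.395  0.28 ]
-0.0646 29.5833 [ 0.109 -2.788  0.001]
-0.0658 29.8833 [ 0.097 -2.829 -0.27 ]
-0.067 30.1833 [-0.06  -2.583  0.259]
-0.0682 30.4833 [-0.558 -3.084  0.155]
-0.0694 30.7833 [-0.627 -4.685  0.645]
```

View pics/top10.png

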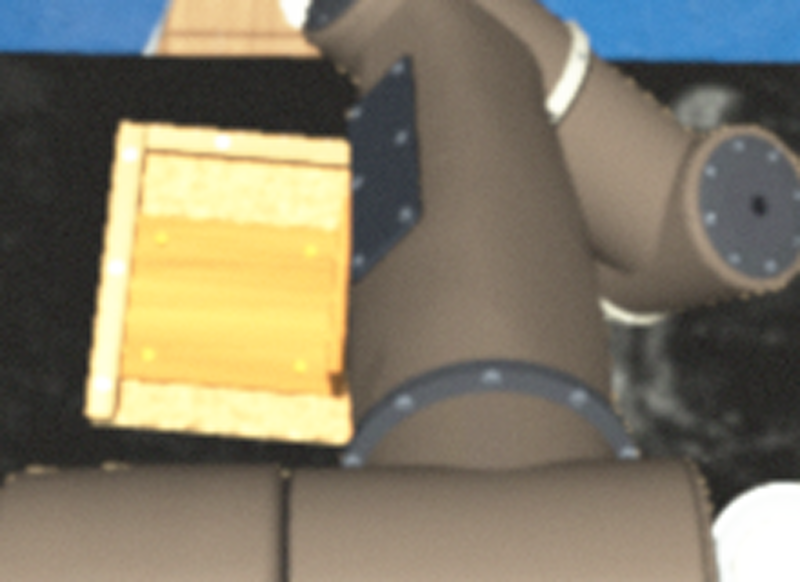

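```bash
cat > s11.py <<'E'
from h import *
import sys
np.set_printoptions(precision=3,suppress=True)
com=np.array([.5148,.0843,0])+.075*XB; e=com-.065*MY
def sp(b,z=.021):
    t=e-MY*(.015+b); t[2]=z; return t
if len(sys.argv)<2:
    for sg in(1,-1):
        for b,z in((.03,.2),(.02,.021),(-.05,.021)): print(sg,sp(b,z),robot.ik(sp(b,z),ori(0,sg,MY)))
    print(robot.read_qpos())
E
python3 s11.py
```

```text
1 [0.41  0.167 0.2  ] [ 47.785  -0.713 -29.368   0.    -61.345 128.167]
1 [0.42  0.166 0.021] [ 46.679  14.233 -41.448   0.    -34.319 129.273]
1 [0.49  0.161 0.021] [ 40.028  19.137 -33.427   0.    -37.436 135.923]
-1 [0.41  0.167 0.2  ] [ 47.785  -0.713 -29.368   0.    -61.345 -51.833]
-1 [0.42  0.166 0.021] [ 46.679  14.233 -41.448   0.    -34.319 -50.727]
-1 [0.49  0.161 0.021] [ 40.028  19.137 -33.427   0.    -37.436 -44.077]
[   2.388   23.205  -18.986  -41.815  -52.147 -158.81 ]
```

```bash
cat > s12.py <<'E'
import sys; sys.argv.append('x')
from s11 import *
toe=np.array([.510,.0165,0])
robot.servo_line(ppos(toe,XB,-.035),None,.1)
robot.servo_line(ppos(toe,XB,-.02,z=.2),None,.25)
robot.move_gripper(0)
R=ori(0,-1,MY)
robot.goto(sp(.03,.2),R)
robot.servo_line(sp(.018),R,.15); print(robot.read_t(),af(6))
robot.servo_line(sp(.006),R,.06)
for b in(0,-.01,-.02,-.03,-.04):
    robot.servo_line(sp(b),R,.04); print(b,robot.read_t(),robot.read_force())
    if robot.read_force()@MY<-8: break
snap(12); snap(12,"top",(130,290,200,420))
E
python3 s12.py
```

```text
36.5333 [-0.119  0.121 -0.103]
0 37.2833 [ 0.193 -0.267 -0.08 ]
-0.01 37.6833 [-1.509 -0.581 -1.003]
-0.02 38.0833 [-0.067  0.472  0.051]
-0.03 38.4833 [-0.5   -0.029 -0.799]
-0.04 38.8833 [-0.165 -0.064  0.046]
```

View pics/scene12.png

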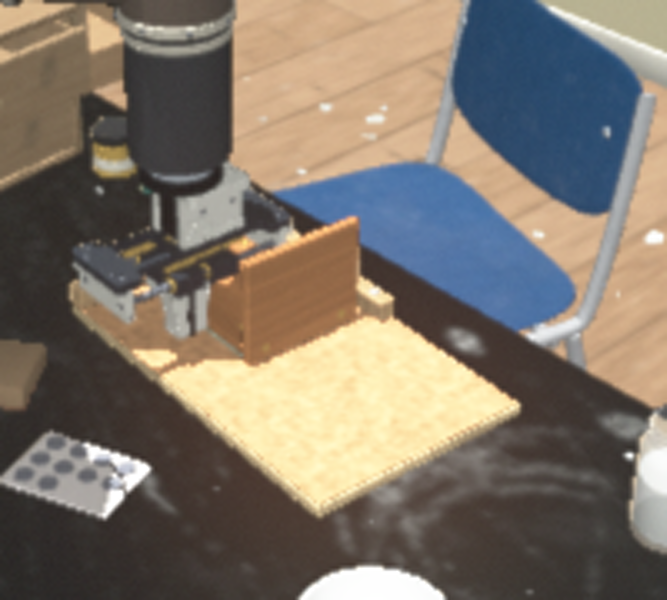

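View pics/top12.png

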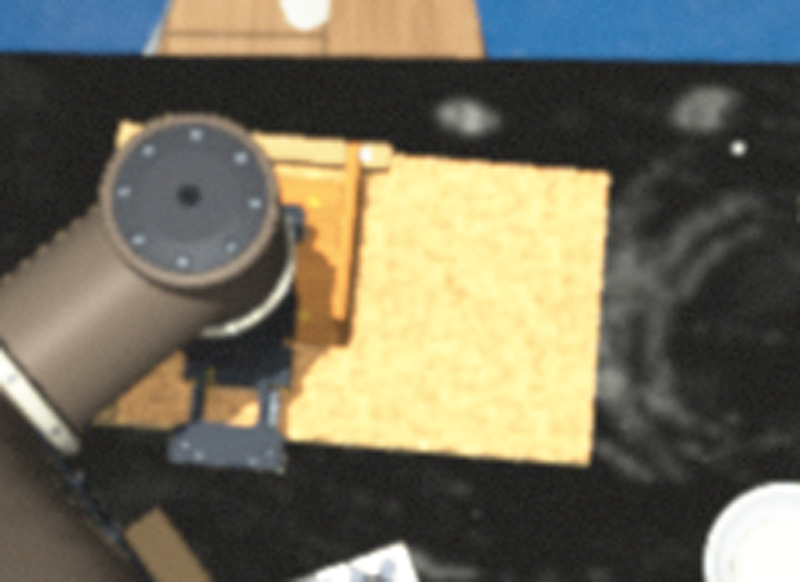

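Moving well and square; nearly at the side fence. Continuing in fine steps with a force stop.

```bash
cat > s13.py <<'E'
import sys; sys.argv.append('x')
from s11 import *
R=ori(0,-1,MY); b=-.042
while b>-.07:
    b-=.0013; robot.servo_line(sp(b),R,.03); f=af(3); print(round(b,4),robot.read_t(),f)
    if f@MY<-5: break
robot.servo_line(sp(b+.015),R,.1); robot.servo_line(sp(.03,.12),R,.25)
robot.goto([.33,.0,.30],ori(0,-1,MY)) if robot.ik([.33,.0,.30],ori(0,-1,MY)) is not None else print("noik")
print(robot.read_t()); snap(13); snap(13,"top",(130,290,200,420))
E
python3 s13.py
```

```text
-0.0433 39.2917 [-4.675 -0.657  3.135]
-0.0446 39.5917 [-4.869 -0.299  3.329]
-0.0459 39.8917 [-4.82  -0.154  2.934]
-0.0472 40.1917 [-3.473 -0.075  0.655]
-0.0485 40.4917 [-1.726  0.1   -1.695]
-0.0498 40.7917 [-1.754 -0.058 -0.992]
-0.0511 41.0917 [-1.486 -0.503 -1.225]
-0.0524 41.3917 [-8.62   2.881  3.874]
43.325
```

View pics/scene13.png

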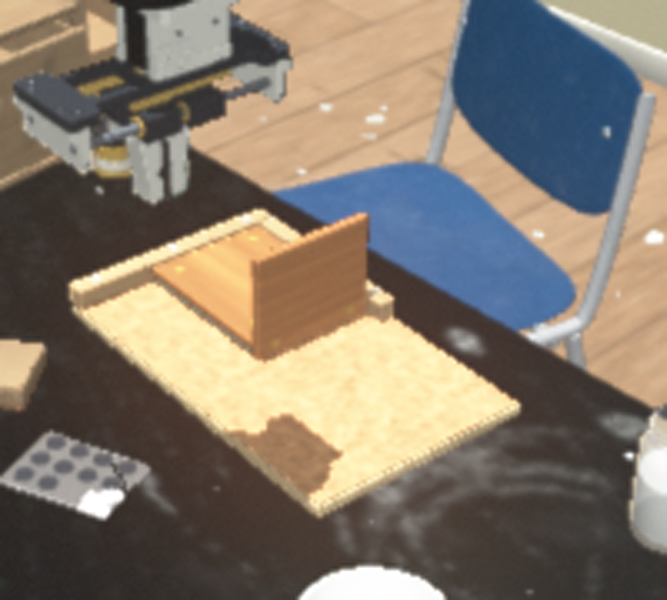

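View pics/top13.png

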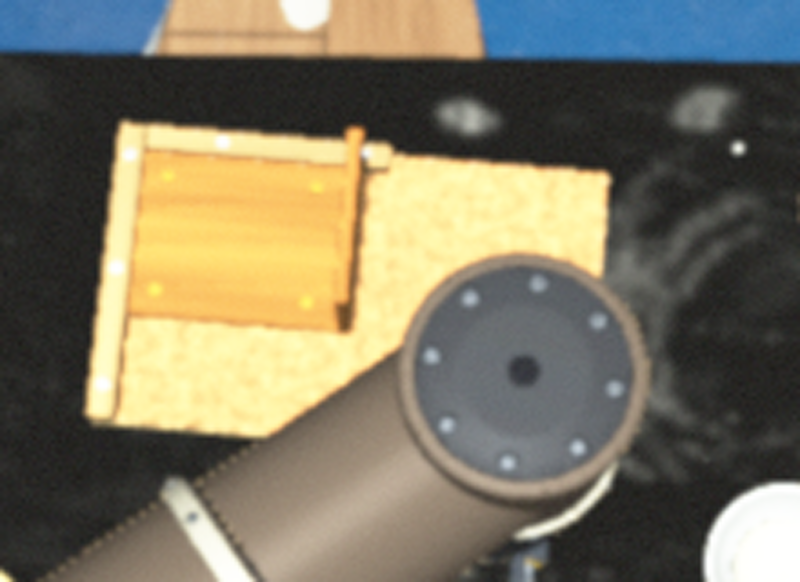

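Run:
```python
import cv2
a=cv2.imread("pics/top13.png"); a=a[100:350,70:420]; cv2.imwrite("pics/c14.png",cv2.resize(a,None,fx=2.28,fy=2.28,interpolation=cv2.INTER_CUBIC))
a=cv2.imread("pics/scene13.png"); a=a[190:330,100:420]; cv2.imwrite("pics/c15.png",cv2.resize(a,None,fx=2.4,fy=2.4,interpolation=cv2.INTER_CUBIC))
from h import *
np.set_printoptions(precision=4,suppress=True)
P=cloud("scene",np.load("pics/scene13.npy")); d=P
m=(P[...,2]>.05)&(P[...,2]<.12)&(P[...,0]>.5)&(P[...,0]<.63)&(P[...,1]>0.05)&(P[...,1]<.11)
q=P[m]; c=q.mean(0);_,sv,vt=np.linalg.svd(q-c); n=vt[2]*np.sign(vt[2][1]); print(len(q),c,n,(CORNER-c)@XB)
```

```text
651 [0.5615 0.0816 0.0855] [ 0.0758  0.9971 -0.001 ] 0.16839199387198467
```

View pics/c14.png

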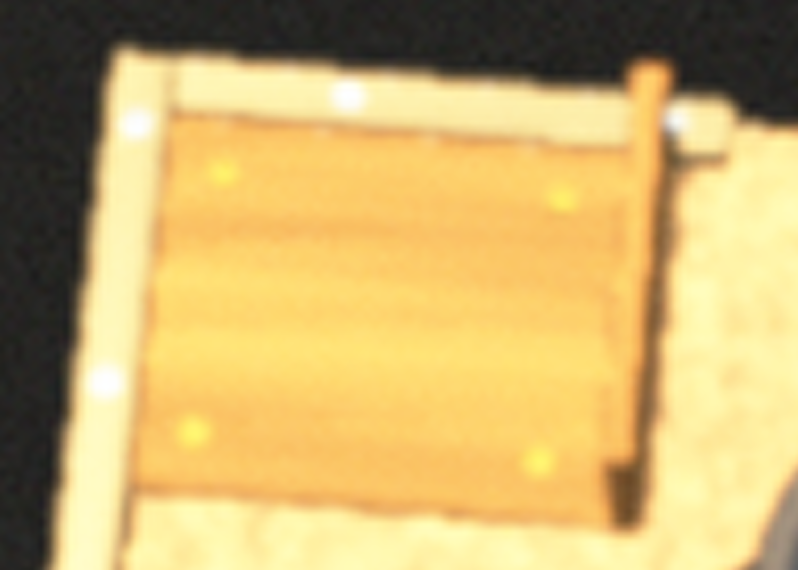

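View pics/c15.png

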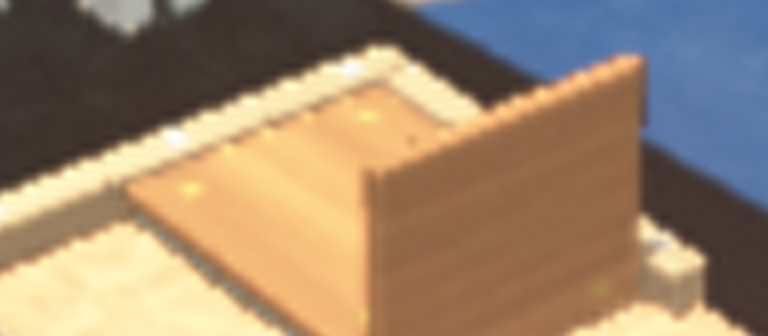

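```bash
cat > s16.py <<'E'
from h import *
np.set_printoptions(precision=3,suppress=True)
toe=CORNER-.170*XB-.065*MY; R=pori(XB,32,-1)
robot.goto(ppos(toe,XB,.06,z=.20),R)
robot.move_gripper(.8)
robot.servo_line(ppos(toe,XB,.025),R,.2); print(robot.read_t(),af(5))
robot.servo_line(ppos(toe,XB,.006),R,.08)
b=.006
while b>-.012:
    b-=.001; robot.servo_line(ppos(toe,XB,b),R,.03); f=af(3); print(round(b,4),round(robot.read_t(),2),f)
    if f@XB<-7: break
robot.servo_line(ppos(toe,XB,.03),None,.1)
robot.servo_line(ppos(toe,XB,.08,z=.2),None,.25)
print(robot.read_t()); snap(16); snap(16,"top",(130,290,200,420))
P=cloud("scene",np.load("pics/scene16.npy"))
m=(P[...,2]>.05)&(P[...,2]<.12)&(P[...,0]>.5)&(P[...,0]<.63)&(P[...,1]>0.05)&(P[...,1]<.11)
q=P[m]; c=q.mean(0);_,sv,vt=np.linalg.svd(q-c); n=vt[2]*np.sign(vt[2][1]); print(len(q),c,n,(CORNER-c)@XB)
E
python3 s16.py
```

```text
47.65 [0.441 0.07  0.1  ]
0.005 48.42 [-0.072  0.436 -0.331]
0.004 48.73 [-0.393  0.091  0.332]
0.003 49.02 [-0.472 -0.441 -0.032]
0.002 49.33 [-0.411  0.543  0.089]
0.001 49.62 [ 0.616 -0.292 -0.015]
0.0 49.92 [ 0.183 -0.744  0.129]
-0.001 50.23 [0.253 0.14  0.549]
-0.002 50.52 [-0.12  -1.616  1.005]
-0.003 50.83 [-1.206 -5.641  1.186]
-0.004 51.12 [-1.755 -8.978  1.904]
52.4917
626 [0.56  0.082 0.084] [0.069 0.998 0.003] 0.1681935588613577
```

View pics/scene16.png

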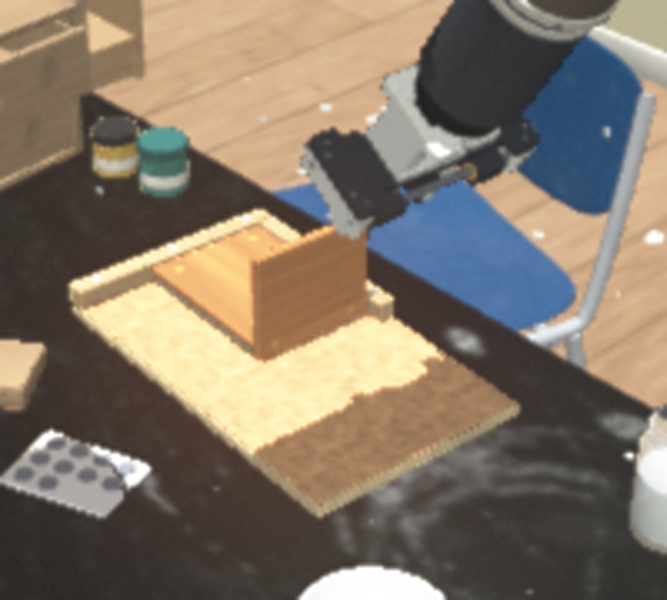

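View pics/top16.png

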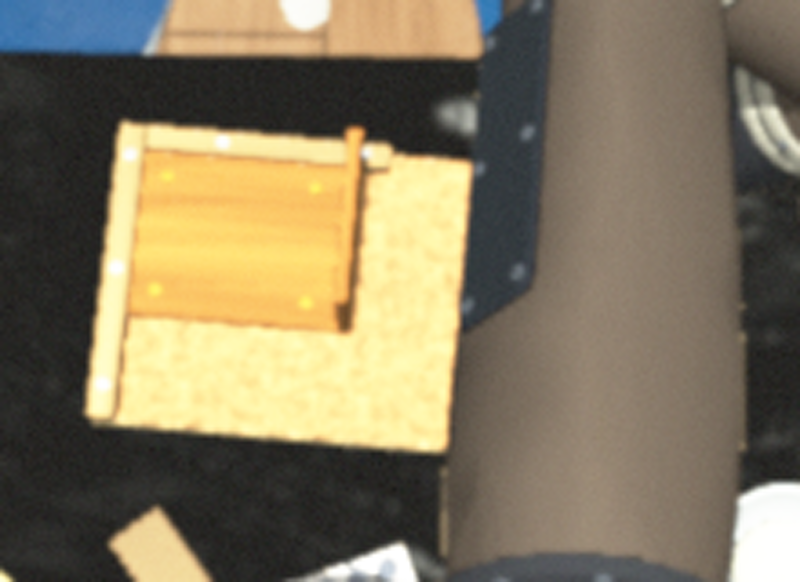

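```bash
python3 -c "
from rig import robot
print(robot.job_done(),robot.read_t())"
```

```text
the job is handed in; nothing more can be done
the job is handed in; nothing more can be done
```

The bookend lies flat on its tile face in the corner of the board, and I handed the job in after about 52.5 s of the 72 s.

- **Tipping:** I tipped it with one finger on its back and the other over the base plate near the heel, which carried the weight after it overbalanced.
- **Pushing:** I pushed it to the end fence with two fingers, then to the side fence with the closed fingers. A second gentle push at the end fence confirmed the fit.

**Last checks:**
- **Fit:** The camera pictures show no visible gap at either fence, and depth puts the plate square to the board within about half a degree. From plate to end fence I measured 168 mm against the nominal 170 mm, within the calibration error.
- **Contact force:** It rose sharply against both fences, to about 9 N at each. In the second end push the bookend did not move.
- **Surroundings:** The hand is clear. I saw no change in the pots, sander and jar in the last pictures. I did not re-check the bottle and the tape roll, and only part of the bowl was in view.

**What disagreed:** During the lowering the toe slid back about 20 mm on the cork, so the bookend was already down when my planned angle reached about 79°. The finger was still carrying about 3 N at 72° and nothing at 79°. I saw no sign of a drop, but I did not watch the last few degrees closely enough to rule out a very small one.

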